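# Free the rear filter frame from a crowded hook and fit it in the lamp

## Robot

A 6-joint arm with a two-finger parallel gripper is mounted at the origin on the work surface. World frame = base frame: x ahead of the robot, y to its left, z up, the work surface at z = 0. Lengths are in m, angles in rad, forces in N, time in s.
With the tool pointing down it reaches from about 0.375 to 0.9 m from the base axis. Payload 3.1 kg.
Tool frame: the origin (TCP) lies where the fingers leave the gripper's body, on its centre line; the fingertips stand 70 mm ahead of it and the grasp point (between the pads) lies 51 mm ahead of it; z points along the fingers, y is the line along which they close (so a half turn about z gives the same grasp; the last joint's range is limited). The gripper opens to 87 mm and grips with 3 to 60 N. Pads are 19 mm wide; open, the fingers measure 117 mm over their backs; the gripper's body (75 mm by 190 mm) begins 51 mm behind the grasp point.
Start: joints at [1.127, 0.527, 1.433, -0, 1.181, -0.178], TCP at [0.164, 0.603, 0.292] pointing down, gripper open.
Joint ranges: [-3.08, 3.08], [-0.75, 2.2], [0.22, 2.44], [-1.43, 4.57], [0, 2.65], [-2.85, 2.85]. Speed limits (rad/s): [2.79, 2.79, 3.14, 3.14, 3.14, 3.14].

## Interface

Orientations are given as a unit quaternion [x, y, z, w].
In Python, from rig import robot gives the robot as it stands.
- The arm moves only by the tool send_rows, never from a script. Its argument "deltas" is text: rows parted by semicolons, each of 7 numbers parted by spaces: the shift along the tool's x, y, z in mm, then the turn, a rotation vector about the tool's x, y, z in degrees, then the opening, from 0 (shut) to 1 (fully open). A call has 1 to 10 rows; each row shifts and turns the commanded pose from where the row before left it, along the tool's axes as they then stand; what a row does not reach is not made up. A row lasts 1/8 s, in which the tool goes at most 62.5 mm and 10.7 degrees, less where a joint would pass 70% of its speed; a pose out of reach is approached as far as the arm can. A call is refused whole if a number of a shift passes 62.5 or a number of a turn 10.7, either way. A call with a gripper value outside its range is refused whole. The fingers move at their own pace and stop on an object; "newtons" is the grip in N (left out, the last holds). Time passes only in rows, so rows that do not move let the fingers close. It gives the time, the measured TCP pose, the force, the opening and the grip force at its end, in the units of the state.
- robot.get_obs(): the state, without advancing time (a new reading comes with each control period).
- robot.camera(name): name is "side" or "top"; returns a dict with "image" (400x640x3 uint8, red, green, blue), "depth" (400x640 float32, m along the optical axis (not along the pixel's ray), 0 where there is no reading), "fovy" (degrees; the focal length in pixels is half the picture's height over the tangent of half this angle, whatever the lens; pixels are square), "cx", "cy" (the principal point, pixels), "k1" (the pictures are not rectified: a ray, as slopes to the right and down, at radius r is drawn at 1 + k1 r^2 times it, then the intrinsics apply), "rvec" (rotation vector, rad) and "tvec" (3), from world to camera coordinates, as OpenCV has them. Camera axes: x right, y down, z forward; pixel columns grow to the right and rows downward; lengths in m; the calibration is good to about 2 mm. A picture is of the moment at which its call begins.
- robot.hand_in(): hands the job in; it is judged then, once.
Trained networks look in the newest picture that a camera, given by its name, has taken for a name from the list of things; names that differ only in an ending like _2 or _b are one class to them, and where a whole thing is asked for, a point or a joint stands for the part that bears it (a point fixed in the world has none). Each returns a list of dicts, best first, with "p" (0 to 1); they miss things now and then, are a little off and sometimes report something else, mostly with a low value. They report only what shows in the picture. A call takes as long as a camera call. They do not tell look-alikes from the thing itself.
- robot.find_in(camera, thing): "box" ([left, top, right, bottom] in pixels, round what is visible of it).
- robot.cut_out(camera, thing): "region" (400x640 bool, what is visible of it) and "box" ([left, top, right, bottom] in pixels, round what is visible of it).
The state is a dict: "time": time; "q": joint angles; "joint_velocities": joint speeds; "joint_torque": joint torques, N m; "position": TCP position; "tool_rot": TCP orientation; "ft_force": force on the tool from outside, world axes, zero at the start; "moment": the same for the moment, N m; "grip_width": finger opening in m; "grip_force": force on a finger pad.
Only numpy, scipy, OpenCV 4.12 (cv2) and the standard library are available. Lean on these libraries where they do the work, as an engineer would, in place of code of your own. Each camera call takes 0.05 s, during which the arm holds its last target. There are 200 camera calls.

## Task

The filter frame needed in the bench lamp hangs at the back of the crowded hook. Move the two frames in front of it to the spare hook, the front one first and then the middle one, hanging each on the spare rod behind its upturned tip; then take the rear frame off and push it down into the lamp's filter slot until it is fully home. The spare hook's height was set by hand, so feel for it; handle hooks, frames and lamp gently (never more than about 15 N), drop nothing, and leave the other things on the bench where they are.

Things in the scene. Friction and masses are not known exactly. Their poses are not given: they have to be found in the camera images.
- full_stand: the crowded hook, fixed: white base 180 x 70 x 10 mm, origin at the centre of its underside on the bench; square 16 mm post at x = +75 mm, 240 mm tall; steel rod 8 mm thick, level along x, from the post to its tip at x = -60 mm (towards the robot). Rod axis 200 mm above the bench. Three frames hang on it at about x = -29, +3 and +35 mm
- full_tip (a point): the crowded hook's tip: on the rod's axis where the rod turns up. The upturned pin is 8 mm thick and its top stands 11 mm above the top of the rod, flat. The spare hook's tip is alike. A frame's eye clears rod and pin when the rod's axis is 64 to 69.5 mm above the frame's foot
- spare_stand: the empty spare hook, fixed: same stand, axes, rod and upturned tip. Its rod is clamped by hand on the post: the rod's axis lies anywhere from 165 to 225 mm above the bench; this is NOT measured and must be seen or felt (e.g. by touching the rod gently from above). The rod is springy: it gives 1 mm per 2.5 N up or down
- frame_front_grip (a point): centre of the front frame's grey grip tab, 114 mm above the frame's foot. Tab 24 mm wide (y), 10 mm thick (x), 44 mm tall (92 to 136 mm above the foot). z up, x the thickness direction, along the rod while hanging
- frame_front: front filter frame, aluminium, about 120 g: round window; nearest the tip of the crowded hook. Origin in the middle of the lower edge (foot). Plate 56 mm wide (y), 6 mm thick (x), 60 mm tall; above it an eye, then the grip tab; 136 mm tall in all
- frame_front_eye (a point): top of the frame's eye, 86 mm above the foot. The eye is 24 mm wide and 26 mm tall at its middle (60 to 86 mm above the foot); its roof is a shallow inverted V of 20 degrees, so it centres on a rod, whose axis then lies 81.7 mm above the foot
- frame_middle_grip (a point): centre of the middle frame's grey grip tab, 114 mm above the frame's foot. Tab 24 mm wide (y), 10 mm thick (x), 44 mm tall (92 to 136 mm above the foot). z up, x the thickness direction, along the rod while hanging
- frame_middle: middle filter frame, aluminium, about 120 g: square window; second on the crowded hook. Origin in the middle of the lower edge (foot). Plate 56 mm wide (y), 6 mm thick (x), 60 mm tall; above it an eye, then the grip tab; 136 mm tall in all
- frame_middle_eye (a point): top of the frame's eye, 86 mm above the foot. The eye is 24 mm wide and 26 mm tall at its middle (60 to 86 mm above the foot); its roof is a shallow inverted V of 20 degrees, so it centres on a rod, whose axis then lies 81.7 mm above the foot
- frame_rear_grip (a point): centre of the rear frame's grey grip tab, 114 mm above the frame's foot. Tab 24 mm wide (y), 10 mm thick (x), 44 mm tall (92 to 136 mm above the foot). z up, x the thickness direction, along the rod while hanging
- frame_rear: rear filter frame, aluminium, about 120 g: three level slit windows; furthest back, next to the post. Origin in the middle of the lower edge (foot). Plate 56 mm wide (y), 6 mm thick (x), 60 mm tall; above it an eye, then the grip tab; 136 mm tall in all
- frame_rear_eye (a point): top of the frame's eye, 86 mm above the foot. The eye is 24 mm wide and 26 mm tall at its middle (60 to 86 mm above the foot); its roof is a shallow inverted V of 20 degrees, so it centres on a rod, whose axis then lies 81.7 mm above the foot
- lamp: white bench lamp on a black base 170 x 80 mm, 112 mm tall, fixed; lens tube towards -x, lamp box behind (+x). Vertical filter slot open at the top, 59 mm (y) x 9 mm (x), flared mouth at 112 mm. Origin on the bench under the slot's centre
- slot_floor (a point): centre of the slot's seat, 60 mm above the bench; a frame fully home stands on it. The seat is cushioned (gives 1 mm per 2.5 N). A leaf spring in the slot's -x wall, from 46 down to 10 mm above the seat, presses the frame against the +x wall (then 1.5 mm to +x of the slot's centre) with about 4 N: pushing down past it takes up to about 8 N
- oil_bottle: bystander: small bottle 26 mm wide, 62 mm tall; origin at its underside; leave it alone
- stain_jar: bystander: small jar 30 mm wide, 50 mm tall; origin at its underside; leave it alone
- dish: bystander: glass dish 94 mm wide, 18 mm tall; origin at its underside; leave it alone
- slide_box: bystander: grey slide box 85 x 40 x 30 mm; origin at its underside; leave it alone
- driver: bystander: screwdriver lying on the bench; origin at its underside; leave it alone
- beaker: bystander: glass beaker 60 mm wide, 70 mm tall; origin at its underside; leave it alone
- mouse: bystander: computer mouse 100 x 60 x 32 mm; origin at its underside; leave it alone
Mind the look-alikes: they are no part of the job. What is shaped like the lamp but blue or pink is not meant.

How it is judged:
On the way, in this order (a step that is already met when the one before it is completed fails the run):
1. the front frame (round window) hangs released on the spare hook, the other two still on the crowded hook (x of frame_front_eye in the frame of spare_stand between -0.048 and 0.064 m and y of frame_front_eye in the frame of spare_stand between -0.012 and 0.012 m and z of frame_front_eye in the frame of spare_stand between 0.161 and 0.237 m and angle between frame_front's own z axis and vertical below 0.2 rad and contact force between frame_front and spare_stand above 0.2 N and contact force between frame_front and the fingers below 0.1 N and linear speed of frame_front below 0.3 m/s and distance of each of frame_middle, frame_rear from where it was at the start of the episode below 0.03 m), for 0.2 s.
2. the middle frame (square window) hangs released on the spare hook too, the rear frame still on the crowded hook (x of frame_middle_eye in the frame of spare_stand between -0.048 and 0.064 m and y of frame_middle_eye in the frame of spare_stand between -0.012 and 0.012 m and z of frame_middle_eye in the frame of spare_stand between 0.161 and 0.237 m and angle between each of frame_middle, frame_front's own z axis and vertical below 0.2 rad and contact force between each of frame_middle, frame_front and spare_stand above 0.2 N and contact force between each of frame_middle, frame_front and the fingers below 0.1 N and linear speed of each of frame_middle, frame_front below 0.3 m/s and x of frame_front_eye in the frame of spare_stand between -0.048 and 0.064 m and y of frame_front_eye in the frame of spare_stand between -0.012 and 0.012 m and z of frame_front_eye in the frame of spare_stand between 0.161 and 0.237 m and distance of frame_rear from where it was at the start of the episode below 0.03 m), for 0.2 s.
At the end, for the whole second after the job is handed in: Front and middle frames hang by their eyes on the spare rod, between its upturned tip and the post, at rest and released; the rear frame stands upright in the lamp's slot, its foot within 3.5 mm of the slot floor, at rest and released (x of frame_front_eye in the frame of spare_stand between -0.048 and 0.064 m and y of frame_front_eye in the frame of spare_stand between -0.012 and 0.012 m and z of frame_front_eye in the frame of spare_stand between 0.161 and 0.237 m and angle between each of frame_front, frame_middle's own z axis and vertical below 0.2 rad and contact force between each of frame_front, frame_middle and spare_stand above 0.2 N and contact force between each of frame_front, frame_middle, frame_rear and the fingers below 0.1 N and linear speed of each of frame_front, frame_middle below 0.05 m/s and x of frame_middle_eye in the frame of spare_stand between -0.048 and 0.064 m and y of frame_middle_eye in the frame of spare_stand between -0.012 and 0.012 m and z of frame_middle_eye in the frame of spare_stand between 0.161 and 0.237 m and z of frame_rear in the frame of lamp below 0.0635 m and horizontal distance between frame_rear and slot_floor below 0.006 m and angle between frame_rear's own z axis and vertical below 0.08 rad and linear speed of frame_rear below 0.02 m/s); the robot touches nothing.
It fails at once if more than 16 N between anything and the spare hook stand (contact force between spare_stand and anything else above 16 N).
It fails at once if more than 24 N between anything and the crowded hook stand (contact force between full_stand and anything else above 24 N).
It fails at once if more than 24 N between anything and the lamp (contact force between lamp and anything else above 24 N).
It fails at once if a frame is dropped (height (world z) of any of frame_front, frame_middle, frame_rear below 0.05 m).
It fails at once if a bystander is moved by more than 20 mm (distance of any of oil_bottle, stain_jar, dish, slide_box, driver, beaker, mouse from where it was at the start of the episode above 0.02 m).
It also fails if it takes over 72 s, if anything falls off the work surface, if the arm or the gripper's body presses on something with over 40 N, if the wrist force passes 120 N, or if a joint passes its speed limit or range.

## Working session

There is one attempt and no reset: what is moved stays moved. The work goes in short steps, Python scripts to look and compute and a tool call to move; the robot and the scene stay as the last step left them, time stands still between calls to the robot, and variables do not carry over. Pictures are saved under pics/ and viewed, at most 10 in all, crops included, and the job is handed in when it is done.

Besides the shell and the picture viewer there is one more tool, called as name(argument=value, ...) on one line, values as JSON. send_rows: Moves the arm, as the interface text tells. Its arguments: {"type":"object","properties":{"deltas":{"type":"string"},"newtons":{"type":"number"}},"required":["deltas"]}

```bash
mkdir -p pics; ls; cat > h.py <<'E'
import numpy as np, cv2
from rig import robot
def K(c):
    f=200/np.tan(np.radians(c["fovy"])/2); return np.array([[f,0,c["cx"]],[0,f,c["cy"]],[0,0,1.]]), np.array([c["k1"],0,0,0,0.])
def cloud(c):
    k,d=K(c); v,u=np.mgrid[0:400,0:640]
    p=cv2.undistortPoints(np.stack([u.ravel(),v.ravel()],1).astype(float)[:,None],k,d)[:,0]
    z=c["depth"].ravel().astype(float)
    P=np.c_[p*z[:,None],z]; R=cv2.Rodrigues(np.array(c["rvec"],float))[0]
    W=(P-np.array(c["tvec"]))@R; W[z==0]=np.nan
    return W.reshape(400,640,3)
def proj(c,pts):
    k,d=K(c); return cv2.projectPoints(np.array(pts,float).reshape(-1,3),np.array(c["rvec"],float),np.array(c["tvec"],float),k,d)[0][:,0]
def save(im,n): cv2.imwrite("pics/"+n+".png",cv2.cvtColor(im,cv2.COLOR_RGB2BGR))
E
python3 - <<'E'
from h import *
for n in("side","top"):
    c=robot.camera(n); save(c["image"],n+"0"); W=cloud(c)
    R=cv2.Rodrigues(np.array(c["rvec"],float))[0]; print(n,"campos",-R.T@np.array(c["tvec"]),"fwd",R[2],c["fovy"])
    for t in["full_stand","spare_stand","lamp","frame_front","frame_middle","frame_rear","frame_front_grip","slot_floor","full_tip"]:
        try:
            for r in robot.cut_out(n,t)[:3]:
                w=W[r["region"]]; print(t,round(r["p"],2),np.round(r["box"]),np.round(np.nanmedian(w,0),3),np.round(np.nanpercentile(w,2,0),3),np.round(np.nanpercentile(w,98,0),3))
        except Exception as e: print(t,e)
print(robot.get_obs())
E
```

```text
pics
side campos [0.45145294 0.72646402 0.87704787] fwd [ 0.03857613 -0.76514464 -0.64270176] 56.486186936090085
full_stand 0.66 [255. 272. 341. 353.] [0.55  0.232 0.01 ] [0.45  0.196 0.005] [0.616 0.264 0.236]
spare_stand 0.97 [263. 215. 328. 285.] [0.588 0.023 0.012] [ 0.481 -0.027  0.005] [0.647 0.057 0.236]
spare_stand 0.58 [352. 319. 388. 342.] [0.367 0.209 0.028] [0.328 0.179 0.   ] [0.408 0.224 0.032]
lamp 0.86 [263. 193. 316. 230.] [ 0.616 -0.184  0.066] [ 0.533 -0.314  0.001] [ 0.682 -0.165  0.112]
lamp 0.62 [342. 133. 385. 166.] [ 0.36 -0.58  0.06] [ 0.28  -0.638  0.007] [ 0.429 -0.559  0.11 ]
lamp 0.58 [353. 165. 398. 201.] [ 0.319 -0.338  0.06 ] [ 0.238 -0.398  0.005] [ 0.392 -0.327  0.112]
frame_front 0.81 [310. 270. 315. 323.] [0.502 0.241 0.206] [0.498 0.218 0.124] [0.508 0.258 0.256]
frame_front 0.64 [291. 271. 304. 322.] [0.534 0.238 0.196] [0.53  0.203 0.12 ] [0.54  0.257 0.256]
frame_middle 0.73 [296. 269. 300. 320.] [0.534 0.238 0.192] [ 0.53   0.124 -0.001] [0.565 0.257 0.255]
frame_rear 0.69 [280. 272. 292. 324.] [0.565 0.237 0.192] [0.561 0.202 0.122] [0.571 0.
[... 2485 characters left out ...]
 1.12648459e+00,  5.27463546e-01,  1.43271717e+00,  5.58583100e-07,
        1.18141097e+00, -1.78499226e-01]), 'joint_velocities': array([ 2.87114710e-04,  1.41354647e-03, -3.29996631e-04,  1.43290743e-03,
        2.89644860e-05, -1.26664083e-06]), 'joint_torque': array([ 3.30813309e-04, -4.40020823e+01, -1.76991552e+01,  6.34344527e-02,
        5.03361505e-02, -2.14208632e-05]), 'position': array([0.16413962, 0.60302665, 0.29226534]), 'tool_rot': array([ 1.32515428e-01,  9.91180943e-01,  5.41127586e-07, -9.72627409e-08]), 'ft_force': array([ 0.06344451, -0.69148296,  0.5741952 ]), 'moment': array([-0.01253254,  0.00175011, -0.01499622]), 'grip_force': 0.0, 'grip_width': 0.08688865463564899}
```

```bash
python3 - <<'E'
from h import *
a=cv2.imread("pics/side0.png")[110:400,210:450];b=cv2.imread("pics/top0.png")[120:300,150:510]
a=cv2.resize(a,None,fx=2,fy=2);b=cv2.resize(b,None,fx=2.2,fy=2.2)
cv2.imwrite("pics/a0.png",a);cv2.imwrite("pics/b0.png",b)
C={n:robot.camera(n) for n in("side","top")}
P=np.concatenate([np.c_[cloud(C[n]).reshape(-1,3),C[n]["image"].reshape(-1,3)] for n in C])
P=P[~np.isnan(P[:,0])]
def sel(x0,x1,y0,y1,z0,z1): 
    return P[(P[:,0]>x0)&(P[:,0]<x1)&(P[:,1]>y0)&(P[:,1]<y1)&(P[:,2]>z0)&(P[:,2]<z1)]
def show(n,q):
    w=q[:,:3]
    if len(w)<3: print(n,len(w));return
    r=cv2.minAreaRect((w[:,:2]*1000).astype(np.float32)); print(n,len(w),"mean",np.round(w.mean(0),4),"lo",np.round(np.percentile(w,3,0),4),"hi",np.round(np.percentile(w,97,0),4),"rect",np.round(r[0],1),np.round(r[1],1),round(r[2],1))
show("fbase",sel(.42,.64,.17,.29,.006,.013)); show("fpost",sel(.58,.64,.17,.29,.232,.244))
show("sbase",sel(.45,.67,-.05,.08,.006,.013)); show("spost",sel(.6,.67,-.05,.08,.232,.244))
show("srod",sel(.47,.62,-.02,.05,.15,.245)); show("stip",sel(.47,.51,-.02,.05,.15,.245))
for z in range(150,240,5): print(z,len(sel(.51,.60,-.02,.05,z/1000,z/1000+.005)),end=" ")
print()
for n,x in(("f",.503),("m",.535),("r",.566)): show(n+"tab",sel(x-.012,x+.012,.19,.27,.215,.26)); show(n+"top",sel(x-.012,x+.012,.19,.27,.25,.26)); show(n+"plate",sel(x-.012,x+.012,.17,.28,.12,.17))
show("frod",sel(.46,.6,.19,.26,.195,.21)); show("ftip",sel(.45,.485,.19,.26,.18,.23))
show("lamptop",sel(.5,.72,-.28,-.14,.108,.116)); show("lampbase",sel(.5,.72,-.28,-.14,.003,.03))
E
```

```text
fbase 2382 mean [0.5255 0.2294 0.0093] lo [0.4474 0.1948 0.0064] hi [0.6138 0.2634 0.0124] rect [529.9 231.1] [219.8 116.1] 0.3
fpost 100 mean [0.6071 0.2257 0.2389] lo [0.5997 0.2164 0.233 ] hi [0.6158 0.2329 0.2425] rect [607.9 224.8] [17.2 17.2] 88.6
sbase 1540 mean [0.5567 0.011  0.01  ] lo [ 0.4784 -0.0271  0.0065] hi [0.6464 0.0532 0.0127] rect [558.6  17.3] [124.4 215.4] 88.9
spost 73 mean [0.6369 0.0261 0.2388] lo [0.6298 0.0169 0.2327] hi [0.6452 0.0337 0.2421] rect [637.4  25.8] [15.9 19. ] 11.2
srod 246 mean [0.5579 0.0125 0.1829] lo [0.5023 0.0021 0.1777] hi [0.6155 0.0229 0.1932] rect [559.7  12.9] [121.6   9.8] 8.7
stip 29 mean [0.5046 0.0042 0.1892] lo [ 0.5009 -0.      0.1785] hi [0.5095 0.0075 0.1979] rect [505.2   4.2] [10.3  7. ] 32.0
150 0 155 0 160 0 165 0 170 1 175 33 180 128 185 16 190 0 195 0 200 0 205 0 210 0 215 0 220 0 225 0 230 0 235 0 
ftab 174 mean [0.5025 0.2321 0.2429] lo [0.4981 0.2171 0.2161] hi [0.508  0.2416 0.2564] rect [503.1 229.3] [27.5 10.2] 88.3
ftop 84 mean [0.503  0.2292 0.254 ] lo [0.4982 0.217  0.2508] hi [0.5079 0.2405 0.2573] rect [502.
[... 734 characters left out ...]
0.2562] rect [566.3 226.3] [26.  10.1] 87.1
rplate 161 mean [0.5647 0.231  0.1454] lo [0.5625 0.1992 0.1214] hi [0.5697 0.255  0.1689] rect [565.9 227.3] [58.6  6.4] 86.4
frod 405 mean [0.5375 0.2305 0.2024] lo [0.4752 0.2111 0.1961] hi [0.5985 0.2482 0.2081] rect [535.2 228.5] [ 44.1 129.5] 88.4
ftip 63 mean [0.4762 0.2317 0.2066] lo [0.4703 0.2276 0.1979] hi [0.484  0.2356 0.2167] rect [476.6 231. ] [15.   9.3] 0.9
lamptop 169 mean [ 0.6022 -0.2059  0.111 ] lo [ 0.5878 -0.2455  0.1083] hi [ 0.6146 -0.1689  0.1147] rect [ 618.1 -203.1] [76.4 78.9] 17.6
lampbase 857 mean [ 0.5812 -0.1967  0.0112] lo [ 0.5099 -0.2704  0.0032] hi [ 0.7038 -0.1466  0.0265] rect [ 610.3 -210.3] [219.5 139.2] 0.0
```

View pics/a0.png

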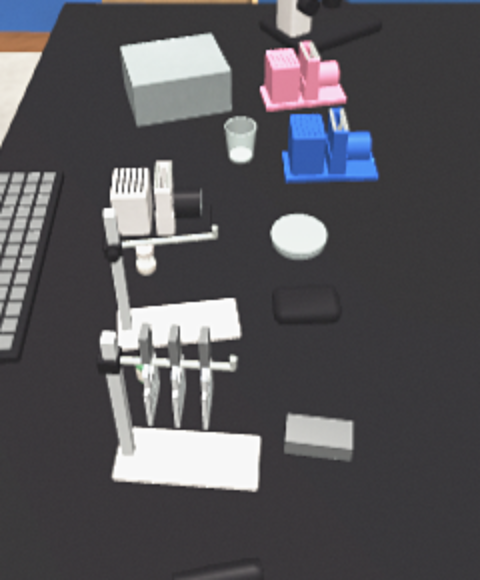

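View pics/b0.png

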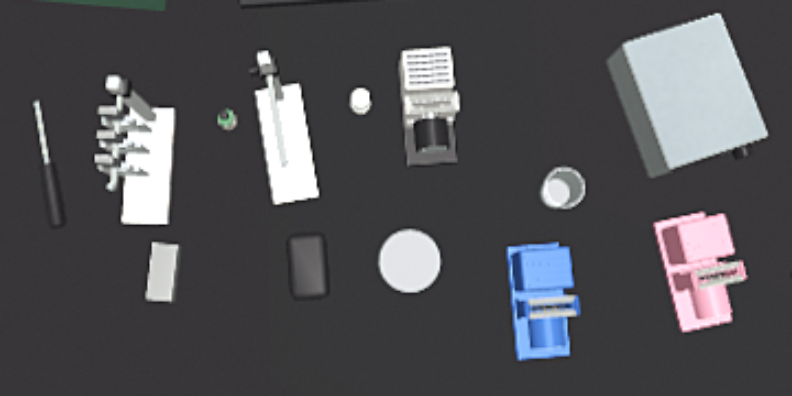

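```bash
python3 - <<'E'
from h import *
C={n:robot.camera(n) for n in("side","top")}
for n in C:
    c=C[n]; P=cloud(c).reshape(-1,3); P=P[~np.isnan(P[:,0])]
    def sel(x0,x1,y0,y1,z0,z1): return P[(P[:,0]>x0)&(P[:,0]<x1)&(P[:,1]>y0)&(P[:,1]<y1)&(P[:,2]>z0)&(P[:,2]<z1)]
    for nm,q in(("srod",sel(.515,.615,-.02,.05,.15,.2)),("frod",np.concatenate([sel(a,b,.21,.25,.19,.21) for a,b in((.482,.495),(.512,.527),(.545,.558),(.576,.592))])),("fbase",sel(.43,.63,.18,.28,.007,.013)),("sbase",sel(.47,.66,-.04,.07,.007,.013)),("lt",sel(.5,.72,-.28,-.14,.106,.118))):
        if nm in("srod","frod"):
            k=np.polyfit(q[:,0],q[:,1],1); kz=np.polyfit(q[:,0],q[:,2],1); print(n,nm,len(q),"y at .55",np.polyval(k,.55),"yaw",np.degrees(np.arctan(k[0])),"zmed",np.median(q[:,2]),"zmax95",np.percentile(q[:,2],95),"zslope",kz[0])
        else:
            m=np.median(q[:,:2],0); q=q[np.linalg.norm(q[:,:2]-m,axis=1)<.11]; r=cv2.minAreaRect((q[:,:2]*1000).astype(np.float32)); print(n,nm,len(q),np.round(r,1) if 0 else r)
    # tip silhouettes
    for nm,(x,y,z0) in(("stip",(.504,.005,.17)),("ftip",(.475,.231,.19))):
        q=sel(x-.02,x+.03,y-.02,y+.02,z0,z0+.045); q=q[q[:,0]<q[:,0].min()+.009]; print(n,nm,len(q),q.mean(0),"zmax",np.sort(q[:,2])[-4:])
c=C["top"];cr=c["image"][140:200,320:375];save(cv2.resize(cr,None,fx=9,fy=9,interpolation=cv2.INTER_CUBIC),"lamp")
W=cloud(c)[150:185,325:365]
for n in C:
    for r in robot.cut_out(n,"lamp")[:3]:
        w=cloud(C[n])[r["region"]]; w=w[~np.isnan(w[:,0])]
        if np.median(w[:,0])>.5:
            t=w[(w[:,2]>.109)&(w[:,2]<.115)]; print(n,len(t),cv2.minAreaRect((t[:,:2]*1000).astype(np.float32)), t[:,:2].mean(0))
            t=w[(w[:,2]>.075)&(w[:,2]<.125)]; print(np.histogram(t[:,2],np.arange(.075,.13,.005)))
            s=proj(C[n],[[.6,-.206,.112]]); print(s)
np.save("topW.npy",cloud(C["top"]))
E
```

```text
side srod 113 y at .55 0.012058230534347472 yaw 9.209120724710617 zmed 0.18268871651400356 zmax95 0.18550178016413718 zslope -0.0001829295879397378
side frod 117 y at .55 0.22893728668076072 yaw -2.7038637974580335 zmed 0.20237472350183597 zmax95 0.20543820094810322 zslope -0.008084125601501315
side fbase 1594 ((532.4195556640625, 228.78091430664062), (71.12012481689453, 179.34315490722656), 87.24071502685547)
side sbase 805 ((563.0464477539062, 7.203716278076172), (177.44195556640625, 82.54869079589844), 8.756461143493652)
side lt 90 ((601.2081909179688, -208.53530883789062), (26.222362518310547, 79.41202545166016), 5.073601245880127)
side stip 22 [0.50480374 0.00477698 0.18796315] zmax [0.19417478 0.19697898 0.19726231 0.19768806]
side ftip 34 [0.47444961 0.23252254 0.20723759] zmax [0.21614617 0.21645551 0.21690803 0.21769455]
top srod 88 y at .55 0.010372826510878161 yaw 8.995826107552594 zmed 0.1819861446333235 zmax95 0.1864601449597043 zslope -0.006581469928386726
top frod 48 y at .55 0.22652929014295153 yaw -3.335199492839744 zmed 0.2022031506834201 zmax95 0.2051130189498042 z
[... 525 characters left out ...]
509282 0.21619958 0.21775072 0.2204993 ]
side 65 ((601.1898193359375, -208.32843017578125), (26.222362518310547, 78.99658966064453), 5.073601245880127) [ 0.60205984 -0.20511903]
(array([ 84,  40,  47,  43, 113, 187,  45,  54,   1,   0,   0]), array([0.075, 0.08 , 0.085, 0.09 , 0.095, 0.1  , 0.105, 0.11 , 0.115,
       0.12 , 0.125, 0.13 ]))
[[291.2597889  197.28338652]]
top 79 ((601.6502075195312, -206.429931640625), (43.25377655029297, 75.2938003540039), 19.552326202392578) [ 0.60093643 -0.21088742]
(array([ 67,  30,  13,  44, 180, 215,  83,  62,   1,   0,   0]), array([0.075, 0.08 , 0.085, 0.09 , 0.095, 0.1  , 0.105, 0.11 , 0.115,
       0.12 , 0.125, 0.13 ]))
[[345.69016923 167.04748637]]
```

View pics/lamp.png

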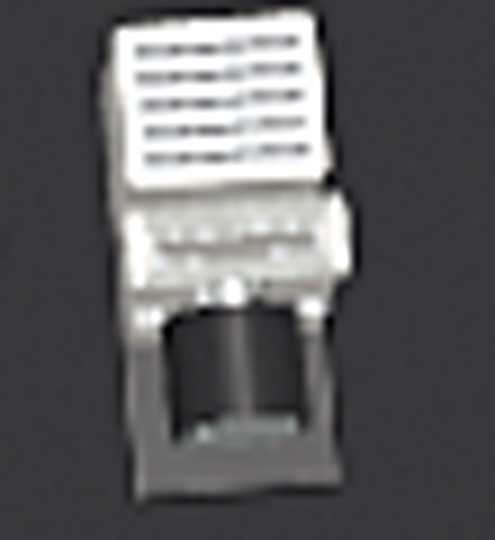

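```bash
python3 - <<'E'
from h import *
c=robot.camera("top"); k,d=K(c); R=cv2.Rodrigues(np.array(c["rvec"],float))[0]; o=-R.T@np.array(c["tvec"])
W=cloud(c)
def pix(u,v,z):
    p=cv2.undistortPoints(np.array([[[320+u/9-.5+.05,140+v/9-.5+.05]]],float),k,d)[0,0]; r=R.T@np.array([p[0],p[1],1]); return o+r*(z-o[2])/r[2]
print("box z",np.round([W[int(140+v/9),int(320+u/9),2] for u,v in((220,60),(220,160),(235,205),(235,243),(235,270),(343,235),(138,240))],4))
zb=np.nanmedian(W[145:158,335:353,2]);print(zb)
def line(n,a,b,z):
    A,B=pix(*a,z),pix(*b,z); D=A-B; print(n,A[:2].round(4),B[:2].round(4),"mid",((A+B)/2)[:2].round(4),"yaw",np.degrees(np.arctan2(-D[0],D[1])).round(1),np.linalg.norm(D))
line("slot",(160,243),(315,240),.106); line("vent",(135,50),(300,40),zb); line("vent5",(145,158),(310,149),zb); line("base",(140,497),(340,482),.005)
line("boxfront",(130,187),(328,180),zb);line("ends",(136,240),(344,233),.112)
# side view edges of the head using bright top points
cs=robot.camera("side"); Ws=cloud(cs); save(cv2.resize(cs["image"][180:240,255:325],None,fx=8,fy=8,interpolation=cv2.INTER_CUBIC),"lampside")
E
```

```text
box z [0.1006 0.099  0.0653 0.0807 0.1068 0.1084 0.1121]
0.10098142209498401
slot [ 0.6034 -0.1796] [ 0.6036 -0.2351] mid [ 0.6035 -0.2073] yaw 0.1 0.0554806986363878
vent [ 0.6759 -0.1727] [ 0.6787 -0.2326] mid [ 0.6773 -0.2026] yaw 2.6 0.059874883414333904
vent5 [ 0.6359 -0.1753] [ 0.6382 -0.2349] mid [ 0.637  -0.2051] yaw 2.2 0.059590149080850016
base [ 0.5272 -0.1753] [ 0.5315 -0.2517] mid [ 0.5293 -0.2135] yaw 3.3 0.07647081939314267
boxfront [ 0.6253 -0.1697] [ 0.6266 -0.241 ] mid [ 0.6259 -0.2053] yaw 1.1 0.07134212776683521
ends [ 0.6033 -0.1707] [ 0.6046 -0.2449] mid [ 0.604  -0.2078] yaw 1.0 0.07417961515677496
```

View pics/lampside.png

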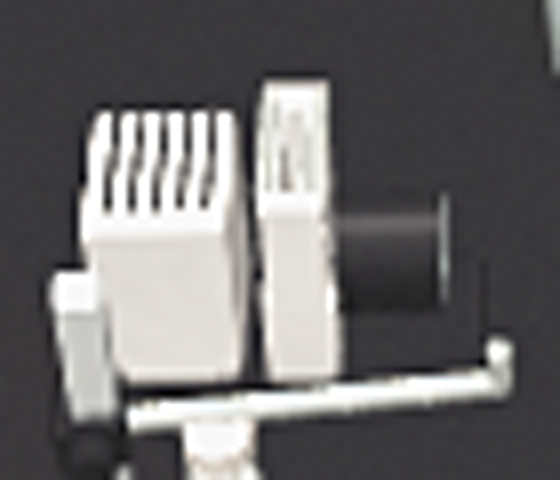

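```bash
python3 - <<'E'
from h import *
c=robot.camera("side"); k,d=K(c); R=cv2.Rodrigues(np.array(c["rvec"],float))[0]; o=-R.T@np.array(c["tvec"])
def pix(u,v,z):
    p=cv2.undistortPoints(np.array([[[255+u/8-.44,180+v/8-.44]]],float),k,d)[0,0]; r=R.T@np.array([p[0],p[1],1]); return (o+r*(z-o[2])/r[2])[:2]
q=[pix(*a,.112) for a in((262,80),(330,80),(328,210),(258,210))]; print(np.round(q,4),np.mean(q,0).round(4))
for a,b in((0,3),(1,2)): D=q[b]-q[a]; print(np.degrees(np.arctan2(-D[0],D[1])))
q2=[pix(*a,.101) for a in((103,112),(82,240),(242,240),(233,112))]; print(np.round(q2,4))
# mask-based outline of spare stand bases through PnP-free fit: base corners top
c=robot.camera("top"); m=cv2.inRange(c["image"][180:230,195:300],(200,200,200),(255,255,255))
n,l,s,ce=cv2.connectedComponentsWithStats(m); print(s)
for i in range(1,n):
    if s[i,4]>200:
        W=cloud(c)[180:230,195:300][l==i]; W=W[W[:,2]<.02]; print(cv2.minAreaRect((W[:,:2]*1000).astype(np.float32)))
E
```

```text
[[ 0.6173 -0.2464]
 [ 0.5889 -0.2469]
 [ 0.5821 -0.1637]
 [ 0.6098 -0.1632]] [ 0.5995 -0.205 ]
5.1647195051305
4.7066138781711775
[[ 0.684  -0.2377]
 [ 0.6801 -0.1565]
 [ 0.6164 -0.1577]
 [ 0.6295 -0.2386]]
[[   0    0  105   50 3721]
 [   0    0    7    3   17]
 [   8    0    1    1    1]
 [   6    0   28   42  833]
 [  74    0   26   33  642]
 [   1    5    2    2    4]
 [   0   11    6    3   12]
 [   0   16    1    1    1]
 [   4   17    4    9   19]]
((515.1093139648438, 231.7550506591797), (77.57391357421875, 142.33750915527344), 88.01888275146484)
((531.103515625, 7.1412506103515625), (114.20646667480469, 69.20885467529297), 8.979930877685547)
```

send_rows(deltas="0 0 -26.5 0 0 -6.2 0.6; 0 0 -26.5 0 0 -6.2 0.6; -40 -40 0 0 0 0 0.6; -40 -40 0 0 0 0 0.6; -40 -40 0 0 0 0 0.6; -40 -40 0 0 0 0 0.6; -40 -40 0 0 0 0 0.6; -40 -40 0 0 0 0 0.6; -40 -40 0 0 0 0 0.6; -40 -40 0 0 0 0 0.6", newtons=15)

```text
time: 2.75
position: [0.4691, 0.2662, 0.3455]
tool_rot: [0.025, 1.0, 0.0, 0.0]
ft_force: [0.3, 0.3, 0.8]
grip_width: 0.0522
grip_force: 0.0
```

```bash
cat >> h.py <<'E'
def to(x,y,z=None,psi=0,ob=None):
    "remaining shift in tool axes (mm), yaw error (deg about tool z)"
    ob=ob or robot.get_obs(); from scipy.spatial.transform import Rotation as Ro
    R=Ro.from_quat(ob["tool_rot"]).as_matrix(); p=ob["position"]; t=np.array([x,y,p[2] if z is None else z])
    cur=np.degrees(np.arctan2(-R[0,1],R[1,1]))
    print("t",round(ob["time"],2),"pos",np.round(p,4),"yaw",round(cur,2),"tilt",np.round(np.degrees(R[:2,2]),2),"F",np.round(ob["ft_force"],2),"M",np.round(ob["moment"],2),"grip",round(ob["grip_width"],4),round(ob["grip_force"],1))
    print("tool shift mm",np.round(R.T@(t-p)*1000,1),"tool z turn",round(-(psi-cur),2))
E
python3 -c "
from h import *
to(.503,.2297,.345,-2.8)"
```

```text
t 2.75 pos [0.4691 0.2662 0.3455] yaw -2.84 tilt [0.04 0.02] F [0.27 0.26 0.78] M [-0.02 -0.02  0.01] grip 0.0522 0.0
tool shift mm [-35.7 -34.7   0.5] tool z turn -0.04
```

send_rows(deltas="-18 -17.5 0 0 0 0 0.6; -17.7 -17.2 0 0 0 0 0.6; 0 0 0 0 0 0 0.6; 0 0 20 0 0 0 0.6; 0 0 20 0 0 0 0.6; 0 0 19 0 0 0 0.6; 0 0 0 0 0 0 0.6")

```text
time: 3.62
position: [0.5001, 0.2319, 0.285]
tool_rot: [0.024, 1.0, -0.0, -0.002]
ft_force: [0.1, -0.1, 0.4]
grip_width: 0.0525
grip_force: 0.0
```

```bash
python3 - <<'E'
from h import *
to(.503,.2297,.286,-2.8)
c=robot.camera("side"); save(cv2.resize(c["image"][240:360,250:370],None,fx=5,fy=5,interpolation=cv2.INTER_CUBIC),"g1")
E
```

```text
t 3.62 pos [0.5001 0.2319 0.285 ] yaw -2.77 tilt [-0.24 -0.03] F [ 0.13 -0.11  0.38] M [ 0.02 -0.   -0.03] grip 0.0525 0.0
tool shift mm [-3. -2. -1.] tool z turn 0.03
```

View pics/g1.png

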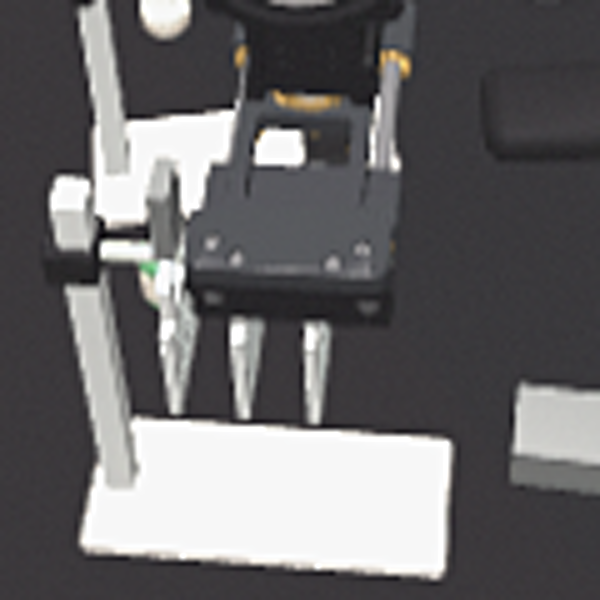

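send_rows(deltas="-3 -2 0 0 0 0 0.6; 0 0 0 0 0 0 0.6")

```text
time: 3.92
position: [0.5055, 0.2292, 0.2872]
tool_rot: [0.025, 1.0, 0.0, 0.001]
ft_force: [-0.7, -0.3, -0.4]
grip_width: 0.0521
grip_force: 0.0
```

```bash
python3 -c "
from h import *
to(.503,.2297,.286,-2.8)"
```

```text
t 3.92 pos [0.5055 0.2292 0.2872] yaw -2.83 tilt [0.12 0.03] F [-0.71 -0.26 -0.43] M [ 0.05 -0.01 -0.03] grip 0.0521 0.0
tool shift mm [2.5 0.4 1.2] tool z turn -0.03
```

send_rows(deltas="0 0 0 0 0 0 0.2; 0 0 0 0 0 0 0.2; 0 0 0 0 0 0 0.2; 0 0 0 0 0 0 0.2", newtons=20)

```text
time: 4.42
position: [0.5048, 0.2291, 0.2863]
tool_rot: [0.025, 1.0, 0.0, -0.0]
ft_force: [0.1, -0.1, 0.1]
grip_width: 0.0238
grip_force: 20.0
```

```bash
python3 -c "
from h import *
to(.503,.2297,.286,-2.8)"
```

```text
t 4.42 pos [0.5048 0.2291 0.2863] yaw -2.83 tilt [-0.  0.] F [ 0.13 -0.07  0.15] M [ 0.03 -0.01 -0.07] grip 0.0238 20.0
tool shift mm [1.8 0.5 0.3] tool z turn -0.03
```

send_rows(deltas="0 0 -5 0 0 0 0.2; 0 0 -5 0 0 0 0.2; 0 0 -5 0 0 0 0.2; 0 0 0 0 0 0 0.2; 0 0 0 0 0 0 0.2")

```text
time: 5.05
position: [0.5047, 0.2291, 0.3012]
tool_rot: [0.025, 1.0, -0.0, -0.0]
ft_force: [-0.1, -0.2, -2.2]
grip_width: 0.0236
grip_force: 20.0
```

```bash
python3 -c "
from h import *
to(.503,.2297,.3013,-2.8)"
```

```text
t 5.05 pos [0.5047 0.2291 0.3012] yaw -2.83 tilt [-0.01 -0.  ] F [-0.05 -0.24 -2.22] M [-0.01 -0.    0.  ] grip 0.0236 20.0
tool shift mm [ 1.7  0.6 -0.1] tool z turn -0.03
```

send_rows(deltas="4 0 0 0 0 0 0.2; 8 0 0 0 0 0 0.2; 10 0 0 0 0 0 0.2; 10 0 0 0 0 0 0.2; 10 0 0 0 0 0 0.2; 10 0 0 0 0 0 0.2; 8 0 0 0 0 0 0.2; 4 0 0 0 0 0 0.2; 0 0 0 0 0 0 0.2")

```text
time: 6.18
position: [0.4408, 0.2323, 0.3013]
tool_rot: [0.025, 1.0, 0.0, 0.0]
ft_force: [-0.7, -0.1, -1.2]
grip_width: 0.0233
grip_force: 20.0
```

```bash
python3 -c "
from h import *
import math
a=math.radians(9)
# spare tip ~(.5042,.004); pre-entry 30 mm before
to(.5042-.032*math.cos(a),.004-.032*math.sin(a),.2813,9)
c=robot.camera('side'); save(cv2.resize(c['image'][240:360,250:370],None,fx=5,fy=5,interpolation=cv2.INTER_CUBIC),'g2')"
```

```text
t 6.17 pos [0.4408 0.2323 0.3013] yaw -2.82 tilt [0.01 0.  ] F [-0.71 -0.12 -1.15] M [-0.03  0.03 -0.02] grip 0.0233 20.0
tool shift mm [ -43.3 -231.4   20. ] tool z turn -11.82
```

View pics/g2.png

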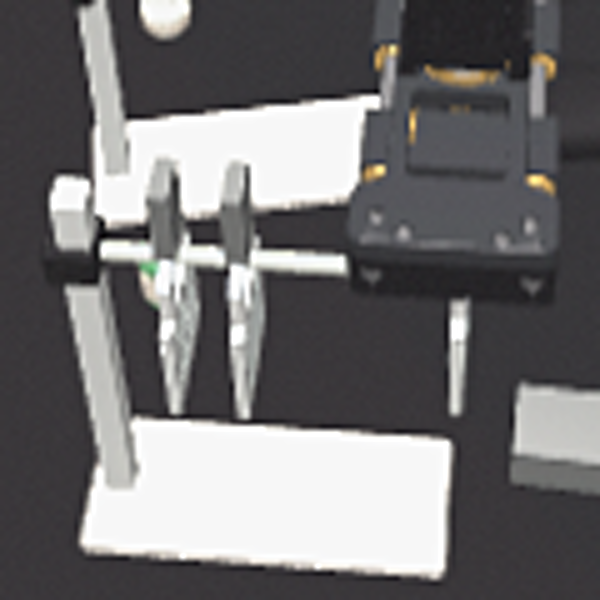

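send_rows(deltas="0 0 -20 0 0 0 0.2; 0 0 -30 0 0 0 0.2; -10 -27 -22 0 0 0 0.2; -20 -42 0 0 0 0 0.2; -25 -50 0 0 0 0 0.2; -24 -48 0 0 0 0 0.2; -15 -32 0 0 0 0 0.2; -10 -19.8 0 0 0 0 0.2; 0 0 0 0 0 -5.9 0.2; 0 0 0 0 0 -5.9 0.2")

```text
time: 7.48
position: [0.5341, 0.0086, 0.373]
tool_rot: [-0.08, 0.997, 0.0, -0.0]
ft_force: [0.3, -0.5, -1.5]
grip_width: 0.0237
grip_force: 20.0
```

send_rows(deltas="0 0 8 0 0 0 0.2; 0 0 7 0 0 0 0.2; 0 0 2 0 0 0 0.2; 0 0 0 0 0 0 0.2; 0 0 0 0 0 0 0.2; 0 0 0 0 0 0 0.2")

```text
time: 8.22
position: [0.5341, 0.0085, 0.3565]
tool_rot: [-0.078, 0.997, -0.0, 0.0]
ft_force: [0.3, -0.4, -1.7]
grip_width: 0.0235
grip_force: 20.0
```

```bash
python3 -c "
from h import *
to(.534,.0087,.352,9)"
```

```text
t 8.22 pos [0.5341 0.0085 0.3565] yaw 8.97 tilt [ 0.03 -0.01] F [ 0.3  -0.41 -1.72] M [ 0.03 -0.01  0.01] grip 0.0235 20.0
tool shift mm [0.1 0.2 4.5] tool z turn -0.03
```

send_rows(deltas="0 0 1.5 0 0 0 0.2; 0 0 1.5 0 0 0 0.2; 0 0 0 0 0 0 0.2; 0 0 0 0 0 0 0.2")

```text
time: 8.72
position: [0.5339, 0.0086, 0.3532]
tool_rot: [-0.078, 0.997, -0.0, -0.0]
ft_force: [-0.1, 0.6, -1.3]
grip_width: 0.0238
grip_force: 20.0
```

send_rows(deltas="0 0 1.5 0 0 0 0.2; 0 0 0 0 0 0 0.2; 0 0 0 0 0 0 0.2")

```text
time: 9.1
position: [0.5339, 0.0086, 0.3518]
tool_rot: [-0.078, 0.997, 0.0, -0.0]
ft_force: [-0.4, -0.0, -1.7]
grip_width: 0.0237
grip_force: 20.0
```

send_rows(deltas="0 0 1.5 0 0 0 0.2; 0 0 0 0 0 0 0.2; 0 0 0 0 0 0 0.2")

```text
time: 9.48
position: [0.5341, 0.0086, 0.3505]
tool_rot: [-0.078, 0.997, -0.0, 0.0]
ft_force: [0.4, 1.1, 0.2]
grip_width: 0.0238
grip_force: 20.0
```

send_rows(deltas="0 0 1 0 0 0 0.2; 0 0 0 0 0 0 0.2; 0 0 0 0 0 0 0.2")

```text
time: 9.85
position: [0.5341, 0.0085, 0.3496]
tool_rot: [-0.078, 0.997, -0.0, 0.0]
ft_force: [-0.5, -0.4, 3.2]
grip_width: 0.0238
grip_force: 20.0
```

```bash
python3 -c "
from h import *
import math
a=math.radians(9)
to(.5042-.032*math.cos(a),.004-.032*math.sin(a),.2807,9)"
```

```text
t 9.85 pos [0.5341 0.0085 0.3496] yaw 8.97 tilt [ 0.04 -0.01] F [-0.55 -0.36  3.2 ] M [0.06 0.05 0.05] grip 0.0238 20.0
tool shift mm [62.3  0.2 68.8] tool z turn -0.03
```

send_rows(deltas="0 0 -10 0 0 0 0.2; 0 0 -10 0 0 0 0.2; 15 0 0 0 0 0 0.2; 22 0 0 0 0 0 0.2; 16 0 0 0 0 0 0.2; 9.3 0.2 0 0 0 0 0.2; 0 0 25 0 0 0 0.2; 0 0 35 0 0 0 0.2; 0 0 20 0 0 0 0.2; 0 0 8.8 0 0 0 0.2")

```text
time: 11.1
position: [0.472, -0.001, 0.2795]
tool_rot: [-0.078, 0.997, 0.0, -0.001]
ft_force: [0.3, -0.6, -2.1]
grip_width: 0.024
grip_force: 20.0
```

send_rows(deltas="0 0 0 0 0 0 0.2; 0 0 0 0 0 0 0.2; 0 0 0 0 0 0 0.2")

```text
time: 11.48
position: [0.4729, -0.001, 0.2813]
tool_rot: [-0.078, 0.997, -0.0, 0.001]
ft_force: [0.1, 0.5, -1.7]
grip_width: 0.0244
grip_force: 20.0
```

```bash
python3 - <<'E'
from h import *
import math
a=math.radians(9)
to(.5042-.032*math.cos(a),.004-.032*math.sin(a),.2807,9)
c=robot.camera("side"); u=cv2.resize(c["image"][190:290,260:380],None,fx=5,fy=5,interpolation=cv2.INTER_CUBIC)
c=robot.camera("top"); v=cv2.resize(c["image"][180:260,250:330],(500,500),interpolation=cv2.INTER_CUBIC)
save(u,"g3")
E
```

```text
t 11.47 pos [ 0.4729 -0.001   0.2813] yaw 8.97 tilt [ 0.11 -0.03] F [ 0.15  0.48 -1.66] M [0.05 0.05 0.  ] grip 0.0244 20.0
tool shift mm [0.3 0.1 0.6] tool z turn -0.03
```

View pics/g3.png

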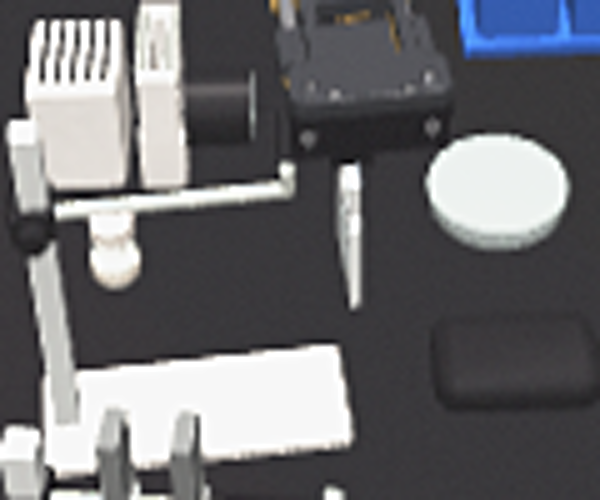

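send_rows(deltas="-4 0 0 0 0 0 0.2; -8 0 0 0 0 0 0.2; -8 0 0 0 0 0 0.2; -8 0 0 0 0 0 0.2; -8 0 0 0 0 0 0.2; -8 0 0 0 0 0 0.2; -6 0 0 0 0 0 0.2; 0 0 0 0 0 0 0.2")

```text
time: 12.58
position: [0.5222, 0.0069, 0.2804]
tool_rot: [-0.078, 0.997, -0.0, 0.0]
ft_force: [0.1, 0.1, -1.3]
grip_width: 0.0238
grip_force: 20.0
```

send_rows(deltas="-6 0 0 0 0 0 0.2; -10 0 0 0 0 0 0.2; -12 0 0 0 0 0 0.2; -12 0 0 0 0 0 0.2; -12 0 0 0 0 0 0.2; -12 0 0 0 0 0 0.2; -8 0 0 0 0 0 0.2; -4 0 0 0 0 0 0.2; 0 0 0 0 0 0 0.2")

```text
time: 13.7
position: [0.5969, 0.0188, 0.2803]
tool_rot: [-0.078, 0.997, 0.0, -0.0]
ft_force: [-0.4, 0.6, -1.1]
grip_width: 0.0237
grip_force: 20.0
```

send_rows(deltas="0 0 6 0 0 0 0.2; 0 0 5 0 0 0 0.2; 0 0 0 0 0 0 0.2; 0 0 0 0 0 0 0.2")

```text
time: 14.2
position: [0.5968, 0.0186, 0.2694]
tool_rot: [-0.078, 0.997, 0.0, -0.0]
ft_force: [0.2, 0.0, -0.8]
grip_width: 0.0239
grip_force: 20.0
```

send_rows(deltas="0 0 2 0 0 0 0.2; 0 0 2 0 0 0 0.2; 0 0 0 0 0 0 0.2; 0 0 0 0 0 0 0.2")

```text
time: 14.7
position: [0.5969, 0.0187, 0.2656]
tool_rot: [-0.078, 0.997, -0.0, 0.0]
ft_force: [0.1, -0.2, -0.6]
grip_width: 0.0237
grip_force: 20.0
```

send_rows(deltas="0 0 0.7 0 0 0 0.2; 0 0 0 0 0 0 0.2; 0 0 0 0 0 0 0.2")

```text
time: 15.08
position: [0.5969, 0.0187, 0.265]
tool_rot: [-0.078, 0.997, -0.0, 0.0]
ft_force: [-0.4, -0.7, 1.4]
grip_width: 0.024
grip_force: 20.0
```

send_rows(deltas="0 0 0 0 0 0 0.35; 0 0 0 0 0 0 0.6; 0 0 0 0 0 0 0.6; 0 0 -15 0 0 0 0.6; 0 0 -25 0 0 0 0.6; 0 0 -40 0 0 0 0.6; 0 0 0 0 0 0 0.6")

```text
time: 15.95
position: [0.5988, 0.0184, 0.3495]
tool_rot: [-0.078, 0.997, -0.001, 0.005]
ft_force: [-1.0, -0.0, -0.2]
grip_width: 0.0523
grip_force: 0.0
```

```bash
python3 - <<'E'
from h import *
P=[]
for n in("side","top"):
    c=robot.camera(n); w=cloud(c).reshape(-1,3); P.append(w[~np.isnan(w[:,0])])
P=np.concatenate(P)
for n,x,y,z in(("f",.598,.019,.225),("m",.535,.228,.25),("r",.566,.2265,.25)):
    q=P[(abs(P[:,0]-x)<.015)&(abs(P[:,1]-y)<.03)&(P[:,2]>z)&(P[:,2]<z+.015)]; print(n,len(q),q.mean(0),cv2.minAreaRect((q[:,:2]*1000).astype(np.float32)))
to(.535,.2283,.345,-2.8)
E
```

```text
f 32 [0.59346706 0.02350847 0.23288449] ((593.6365356445312, 21.113178253173828), (8.289361000061035, 25.528913497924805), 6.080475330352783)
m 81 [0.53501907 0.22837039 0.25407625] ((535.336669921875, 227.91036987304688), (26.00257682800293, 9.975400924682617), 87.92891693115234)
r 82 [0.56651563 0.22664703 0.25422824] ((566.73388671875, 225.6219482421875), (24.89129638671875, 9.764123916625977), 88.17514038085938)
t 16.05 pos [0.5968 0.0187 0.3457] yaw 8.97 tilt [ 0.09 -0.01] F [ 0.56 -0.5   0.13] M [ 0.03  0.01 -0.03] grip 0.052 0.0
tool shift mm [ 28.4 216.6   0.6] tool z turn 11.77
```

send_rows(deltas="2.4 16.6 0 0 0 0 0.6; 5 40 0 0 0 0 0.6; 6 50 0 0 0 0 0.6; 6 50 0 0 0 0 0.6; 6 40 0 0 0 5.9 0.6; 6 20 0 0 0 5.9 0.6; 0 0 0 0 0 0 0.6; 0 0 0 0 0 0 0.6; 0 0 0 0 0 0 0.6")

```text
time: 17.18
position: [0.5343, 0.2277, 0.3445]
tool_rot: [0.025, 1.0, -0.0, -0.0]
ft_force: [0.4, -0.4, 0.0]
grip_width: 0.0526
grip_force: 0.0
```

```bash
python3 -c "
from h import *
to(.535,.2283,.2863,-2.8)"
```

```text
t 17.18 pos [0.5343 0.2277 0.3445] yaw -2.86 tilt [-0.03 -0.02] F [ 0.42 -0.45  0.03] M [-0.   -0.01 -0.  ] grip 0.0526 0.0
tool shift mm [-0.7  0.7 58.2] tool z turn -0.06
```

send_rows(deltas="-0.7 0.7 18 0 0 0 0.6; 0 0 22 0 0 0 0.6; 0 0 14 0 0 0 0.6; 0 0 4.2 0 0 0 0.6; 0 0 0 0 0 0 0.6; 0 0 0 0 0 0 0.2; 0 0 0 0 0 0 0.2; 0 0 0 0 0 0 0.2; 0 0 0 0 0 0 0.2")

```text
time: 18.3
position: [0.5349, 0.2288, 0.287]
tool_rot: [0.024, 1.0, -0.001, 0.0]
ft_force: [-1.6, -1.2, 2.3]
grip_width: 0.0236
grip_force: 20.0
```

send_rows(deltas="0 0 -5 0 0 0 0.2; 0 0 -5 0 0 0 0.2; 0 0 -5 0 0 0 0.2; 0 0 0 0 0 0 0.2; 0 0 0 0 0 0 0.2")

```text
time: 18.92
position: [0.5347, 0.2292, 0.3015]
tool_rot: [0.025, 1.0, 0.0, -0.0]
ft_force: [0.4, 0.2, -1.6]
grip_width: 0.0242
grip_force: 20.0
```

```bash
python3 -c "
from h import *
to(.535,.2283,.3013,-2.8)"
```

```text
t 18.93 pos [0.5347 0.2292 0.3015] yaw -2.83 tilt [-0.01  0.  ] F [ 0.42  0.25 -1.56] M [ 0.03  0.04 -0.01] grip 0.0242 20.0
tool shift mm [-0.4 -0.9  0.2] tool z turn -0.03
```

send_rows(deltas="4 0 0 0 0 0 0.2; 8 0 0 0 0 0 0.2; 12 0 0 0 0 0 0.2; 13 0 0 0 0 0 0.2; 13 0 0 0 0 0 0.2; 13 0 0 0 0 0 0.2; 13 0 0 0 0 0 0.2; 11 0 0 0 0 0 0.2; 6 0 0 0 0 0 0.2; 2 0 0 0 0 0 0.2")

```text
time: 20.18
position: [0.4397, 0.234, 0.3017]
tool_rot: [0.025, 1.0, 0.0, 0.0]
ft_force: [-0.0, 0.2, -0.4]
grip_width: 0.0238
grip_force: 20.0
```

send_rows(deltas="0 -15 0 0 0 0 0.2; 0 -35 0 0 0 0 0.2; 0 -45 0 0 0 0 0.2; 0 -50 4 0 0 -3.8 0.2; 0 -40 4 0 0 -4 0.2; 0 -25 4 0 0 -4 0.2; 0 -10 4 0 0 0 0.2; 0 0 0 0 0 0 0.2; 0 0 0 0 0 0 0.2")

```text
time: 21.3
position: [0.437, 0.015, 0.2855]
tool_rot: [-0.078, 0.997, 0.0, -0.0]
ft_force: [0.3, 1.1, -1.1]
grip_width: 0.0238
grip_force: 20.0
```

```bash
python3 -c "
from h import *
to(.4726,-.001,.281,9)"
```

```text
t 21.3 pos [0.437  0.015  0.2855] yaw 8.98 tilt [-0.02  0.02] F [ 0.31  1.05 -1.09] M [0.05 0.01 0.01] grip 0.0238 20.0
tool shift mm [-32.7 -21.3   4.5] tool z turn -0.02
```

send_rows(deltas="-10 -8 1.5 0 0 0 0.2; -14 -9 1.5 0 0 0 0.2; -8.7 -4.3 1.5 0 0 0 0.2; 0 0 0 0 0 0 0.2; 0 0 0 0 0 0 0.2; 0 0 0 0 0 0 0.2")

```text
time: 22.05
position: [0.4722, -0.0014, 0.281]
tool_rot: [-0.078, 0.997, 0.0, -0.0]
ft_force: [-0.6, 0.5, -1.8]
grip_width: 0.0239
grip_force: 20.0
```

send_rows(deltas="-4 0 0 0 0 0 0.2; -8 0 0 0 0 0 0.2; -8 0 0 0 0 0 0.2; -8 0 0 0 0 0 0.2; -8 0 0 0 0 0 0.2; -8 0 0 0 0 0 0.2; -6 0 0 0 0 0 0.2; 0 0 0 0 0 0 0.2")

```text
time: 23.05
position: [0.5226, 0.0062, 0.281]
tool_rot: [-0.078, 0.997, -0.0, 0.0]
ft_force: [-0.4, 0.7, -2.4]
grip_width: 0.0238
grip_force: 20.0
```

send_rows(deltas="-6 0 0 0 0 0 0.2; -10 0 0 0 0 0 0.2; -12 0 0 0 0 0 0.2; -8 0 0 0 0 0 0.2; -4 0 0 0 0 0 0.2; 0 0 0 0 0 0 0.2; 0 0 6 0 0 0 0.2; 0 0 6 0 0 0 0.2; 0 0 2 0 0 0 0.2; 0 0 0 0 0 0 0.2")

```text
time: 24.3
position: [0.5614, 0.0124, 0.2667]
tool_rot: [-0.078, 0.997, 0.0, -0.0]
ft_force: [0.3, 0.4, -1.3]
grip_width: 0.0236
grip_force: 20.0
```

```bash
python3 -c "
from h import *
to(.5633,.0137,.265,9)"
```

```text
t 24.3 pos [0.5614 0.0124 0.2667] yaw 8.97 tilt [-0.04  0.01] F [ 0.27  0.42 -1.33] M [ 0.03 -0.   -0.01] grip 0.0236 20.0
tool shift mm [-2.   1.   1.7] tool z turn -0.03
```

send_rows(deltas="0 0 1.3 0 0 0 0.2; 0 0 0 0 0 0 0.2; 0 0 0 0 0 0 0.2")

```text
time: 24.68
position: [0.5617, 0.0124, 0.2659]
tool_rot: [-0.078, 0.997, -0.0, 0.0]
ft_force: [0.0, 0.0, -1.3]
grip_width: 0.0238
grip_force: 20.0
```

send_rows(deltas="0 0 0.7 0 0 0 0.2; 0 0 0 0 0 0 0.2; 0 0 0 0 0 0 0.2")

```text
time: 25.05
position: [0.5618, 0.0124, 0.2652]
tool_rot: [-0.078, 0.997, -0.0, 0.0]
ft_force: [0.5, 0.0, -0.9]
grip_width: 0.0236
grip_force: 20.0
```

send_rows(deltas="0 0 0.9 0 0 0 0.2; 0 0 0 0 0 0 0.2; 0 0 0 0 0 0 0.2")

```text
time: 25.42
position: [0.5618, 0.0124, 0.2644]
tool_rot: [-0.078, 0.997, -0.0, 0.0]
ft_force: [-0.1, 0.3, 1.8]
grip_width: 0.0238
grip_force: 20.0
```

send_rows(deltas="0 0 0 0 0 0 0.35; 0 0 0 0 0 0 0.55; 0 0 0 0 0 0 0.55; 0 0 -15 0 0 0 0.55; 0 0 -25 0 0 0 0.55; 0 0 -40 0 0 0 0.55; 0 0 0 0 0 0 0.55")

```text
time: 26.3
position: [0.5636, 0.0121, 0.3486]
tool_rot: [-0.078, 0.997, -0.001, 0.005]
ft_force: [0.7, -0.2, 0.4]
grip_width: 0.0479
grip_force: 0.0
```

```bash
python3 - <<'E'
from h import *
P=[]
for n in("side","top"):
    c=robot.camera(n); w=cloud(c).reshape(-1,3); P.append(w[~np.isnan(w[:,0])])
P=np.concatenate(P)
for n,x,y,z in(("f",.595,.019,.225),("m",.562,.013,.225),("r",.566,.2265,.25)):
    q=P[(abs(P[:,0]-x)<.015)&(abs(P[:,1]-y)<.03)&(P[:,2]>z)&(P[:,2]<z+.015)]; print(n,len(q),q.mean(0),cv2.minAreaRect((q[:,:2]*1000).astype(np.float32)))
to(.5664,.2268,.345,-2.8)
E
```

```text
f 32 [0.59365739 0.02378539 0.23215342] ((593.8934326171875, 21.913307189941406), (8.337133407592773, 22.656396865844727), 7.357964992523193)
m 31 [0.56196514 0.01404516 0.23162099] ((562.6499633789062, 11.084050178527832), (8.815045356750488, 26.442712783813477), 14.838142395019531)
r 81 [0.5664882  0.22690016 0.25382359] ((566.4561157226562, 225.9619598388672), (25.82565689086914, 10.188030242919922), 86.70863342285156)
t 26.4 pos [0.5616 0.0125 0.3451] yaw 8.97 tilt [ 0.08 -0.02] F [ 0.18 -0.19 -0.03] M [0.   0.02 0.01] grip 0.0479 0.0
tool shift mm [-38.2 211.    0. ] tool z turn 11.77
```

send_rows(deltas="-2 15 0 0 0 0 0.6; -6 40 0 0 0 0 0.6; -9 50 0 0 0 0 0.6; -9 50 0 0 0 0 0.6; -8 38 0 0 0 5.9 0.6; -4.2 18 0 0 0 5.9 0.6; 0 0 0 0 0 0 0.6; 0 0 0 0 0 0 0.6; 0 0 0 0 0 0 0.6")

```text
time: 27.52
position: [0.5682, 0.2257, 0.3439]
tool_rot: [0.025, 1.0, -0.0, -0.0]
ft_force: [0.4, 0.8, -0.0]
grip_width: 0.0524
grip_force: 0.0
```

```bash
python3 -c "
from h import *
to(.5664,.2268,.2863,-2.8)"
```

```text
t 27.52 pos [0.5682 0.2257 0.3439] yaw -2.85 tilt [-0.05 -0.02] F [ 0.41  0.81 -0.  ] M [0.   0.01 0.  ] grip 0.0524 0.0
tool shift mm [ 1.8  1.1 57.6] tool z turn -0.05
```

send_rows(deltas="1.8 1.1 18 0 0 0 0.6; 0 0 22 0 0 0 0.6; 0 0 13.6 0 0 0 0.6; 0 0 4 0 0 0 0.6; 0 0 0 0 0 0 0.6; 0 0 0 0 0 0 0.2; 0 0 0 0 0 0 0.2; 0 0 0 0 0 0 0.2; 0 0 0 0 0 0 0.2; 0 0 0 0 0 0 0.2")

```text
time: 28.78
position: [0.5667, 0.2275, 0.287]
tool_rot: [0.025, 1.0, -0.0, 0.0]
ft_force: [-0.7, -2.1, 2.2]
grip_width: 0.0239
grip_force: 20.0
```

```bash
python3 -c "
from h import *
to(.5664,.2268,.2863,-2.8)"
```

```text
t 28.77 pos [0.5667 0.2275 0.287 ] yaw -2.82 tilt [ 0.03 -0.04] F [-0.71 -2.12  2.25] M [-0.32  0.1  -0.02] grip 0.0239 20.0
tool shift mm [ 0.3 -0.7  0.7] tool z turn -0.02
```

send_rows(deltas="0 0 -5 0 0 0 0.2; 0 0 -5 0 0 0 0.2; 0 0 -5 0 0 0 0.2; 0 0 0 0 0 0 0.2; 0 0 0 0 0 0 0.2")

```text
time: 29.4
position: [0.5665, 0.2278, 0.3015]
tool_rot: [0.025, 1.0, 0.0, -0.0]
ft_force: [-0.3, -0.8, -0.8]
grip_width: 0.0234
grip_force: 20.0
```

send_rows(deltas="4 0 0 0 0 0 0.2; 10 0 0 0 0 0 0.2; 14 0 0 0 0 0 0.2; 15 0 0 0 0 0 0.2; 15 0 0 0 0 0 0.2; 15 0 0 0 0 0 0.2; 15 0 0 0 0 0 0.2; 14 0 0 0 0 0 0.2; 12 0 0 0 0 0 0.2; 8 0 0 0 0 0 0.2")

```text
time: 30.65
position: [0.444, 0.2338, 0.3016]
tool_rot: [0.025, 1.0, 0.0, 0.0]
ft_force: [0.1, -0.9, -0.9]
grip_width: 0.0238
grip_force: 20.0
```

```bash
python3 - <<'E'
from h import *
to(.60,-.2065,.345,3.5)
E
```

```text
t 30.65 pos [0.444  0.2338 0.3016] yaw -2.82 tilt [0. 0.] F [ 0.13 -0.86 -0.87] M [-0.04  0.03  0.08] grip 0.0238 20.0
tool shift mm [-177.5 -432.1  -43.4] tool z turn -6.32
```

send_rows(deltas="0 -15 -5 0 0 0 0.2; 0 -40 -5 0 0 0 0.2; 0 -55 -5 0 0 0 0.2; 0 -55 0 0 0 0 0.2; 0 -55 0 0 0 0 0.2; 0 -55 0 0 0 0 0.2; 0 -55 0 0 0 0 0.2; 0 -55 0 0 0 -3.1 0.2; 0 -30 0 0 0 -3.2 0.2; 0 -10 0 0 0 0 0.2")

```text
time: 31.9
position: [0.4264, -0.1935, 0.3169]
tool_rot: [-0.028, 1.0, -0.001, 0.0]
ft_force: [0.3, 0.2, -1.4]
grip_width: 0.0235
grip_force: 20.0
```

```bash
python3 - <<'E'
from h import *
to(.602,-.2065,.30,3.5)
E
```

```text
t 31.9 pos [ 0.4264 -0.1935  0.3169] yaw 3.23 tilt [ 0.05 -0.06] F [ 0.28  0.22 -1.43] M [0.05 0.   0.  ] grip 0.0235 20.0
tool shift mm [-174.6  -22.9   17.1] tool z turn -0.27
```

```bash
python3 - <<'E'
from h import *
from scipy.optimize import least_squares
for n in("side","top"):
    c=robot.camera(n); W=cloud(c); P=W.reshape(-1,3); P=P[~np.isnan(P[:,0])]
    L=P[(P[:,0]>.5)&(P[:,0]<.72)&(P[:,1]>-.27)&(P[:,1]<-.14)&(P[:,2]>.02)&(P[:,2]<.12)]
    f=L[(L[:,2]>.02)&(L[:,2]<.093)&(L[:,0]>.63)&(L[:,0]<.675)&(L[:,1]>-.185)]
    if len(f)>10: k=np.polyfit(f[:,0],f[:,1],1); r=least_squares(lambda p:p[0]+p[1]*(f[:,0]-.65)-f[:,1],[-.17,0],loss="soft_l1",f_scale=.002); print(n,"box face",len(f),np.degrees(np.arctan(r.x[1])),r.x[0])
    f=L[(L[:,2]>.03)&(L[:,2]<.105)&(L[:,0]>.592)&(L[:,0]<.610)&(L[:,1]>-.185)]
    print(n,"head face y",len(f),np.median(f[:,1]) if len(f) else 0)
    t=L[(L[:,2]>.107)]
    # best rectangle 27 x w by yaw: histogram-robust extents
    for psi in(2,3,4,5):
        a=np.radians(psi); d=t[:,:2]-[.601,-.207]; u=d@[np.cos(a),np.sin(a)]; v=d@[-np.sin(a),np.cos(a)]
        lo=np.percentile(np.c_[u,v],4,0);hi=np.percentile(np.c_[u,v],96,0); print(n,psi,len(t),((hi-lo)*1000).round(1),((hi+lo)*500).round(1))
    # front face of tube / box-top edges
    b=L[(L[:,2]>.097)&(L[:,2]<.105)&(L[:,0]>.622)]
    r=cv2.minAreaRect((b[:,:2]*1000).astype(np.float32)); print("boxtop",len(b),r)
    # slot interior: between, depth lower than .1
    s=P[(abs(P[:,0]-.602)<.012)&(abs(P[:,1]+.207)<.027)&(P[:,2]<.100)&(P[:,2]>.04)]; print("slot pts",len(s),s.mean(0) if len(s) else 0)
    if len(s)>5: print(np.degrees(np.arctan(np.polyfit(s[:,1],s[:,0],1)[0])), np.round(np.percentile(s,[10,90],axis=0),4).tolist())
E
```

```text
side box face 191 3.961653944056521 -0.16840282471266638
side head face y 75 -0.17207582490694875
side 2 88 [24.9 74.2] [0.7 0. ]
side 3 88 [25.  74.2] [0.6 0.1]
side 4 88 [25.5 74.2] [0.4 0.1]
side 5 88 [25.9 74.2] [0.1 0.2]
boxtop 249 ((656.2781982421875, -202.16690063476562), (59.405792236328125, 75.88854217529297), 2.9192469120025635)
slot pts 18 [ 0.59886586 -0.21607723  0.08905453]
11.333429682296746 [[0.5906, -0.2226, 0.0784], [0.607, -0.2032, 0.0968]]
top box face 19 3.256578537178936 -0.16729293996019312
top head face y 15 -0.17879684118613065
top 2 119 [42.6 72.3] [9.1 0.3]
top 3 119 [42.7 72.5] [9.1 0.2]
top 4 119 [42.9 72.7] [9.1 0.2]
top 5 119 [42.9 72.9] [9.  0.2]
boxtop 305 ((655.1734008789062, -203.57786560058594), (60.02666091918945, 70.5830078125), 4.081964015960693)
slot pts 60 [ 0.60171786 -0.21008128  0.07698931]
2.9978418655210994 [[0.5912, -0.2283, 0.0583], [0.6073, -0.1885, 0.0944]]
```

send_rows(deltas="-15 -3 0 0 0 -0.4 0.2; -30 -4 0 0 0 0 0.2; -40 -5 0 0 0 0 0.2; -40 -5 0 0 0 0 0.2; -30 -4 0 0 0 0 0.2; -15 -2 0 0 0 0 0.2; 0 0 8 0 0 0 0.2; 0 0 8 0 0 0 0.2; 0 0 0 0 0 0 0.2; 0 0 0 0 0 0 0.2")

```text
time: 33.25
position: [0.5972, -0.2023, 0.3006]
tool_rot: [-0.034, 0.999, 0.0, -0.0]
ft_force: [-0.2, 0.4, -1.2]
grip_width: 0.0239
grip_force: 20.0
```

```bash
python3 - <<'E'
from h import *
to(.6016,-.2067,.2850,3.7)
c=robot.camera("side"); save(cv2.resize(c["image"][150:240,240:340],None,fx=6,fy=6,interpolation=cv2.INTER_CUBIC),"g4")
E
```

```text
t 33.25 pos [ 0.5972 -0.2023  0.3006] yaw 3.85 tilt [-0.01  0.  ] F [-0.24  0.35 -1.19] M [ 0.01  0.01 -0.01] grip 0.0239 20.0
tool shift mm [-4.1 -4.7 15.6] tool z turn 0.15
```

View pics/g4.png

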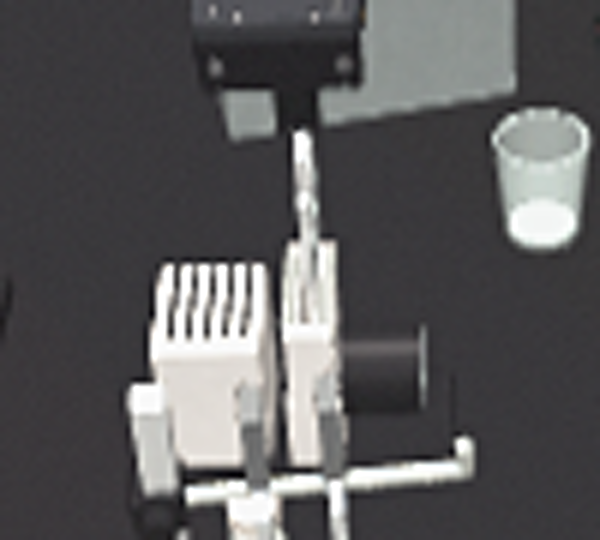

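send_rows(deltas="-4.1 -4.7 0 0 0 0.1 0.2; 0 0 7 0 0 0 0.2; 0 0 6 0 0 0 0.2; 0 0 0 0 0 0 0.2; 0 0 0 0 0 0 0.2; 0 0 0 0 0 0 0.2")

```text
time: 34.05
position: [0.6022, -0.2067, 0.2878]
tool_rot: [-0.033, 0.999, -0.0, 0.0]
ft_force: [0.3, 0.3, -0.8]
grip_width: 0.0239
grip_force: 20.0
```

```bash
python3 - <<'E'
from h import *
to(.6016,-.2067,.2850,3.7)
P=[]
for n in("side","top"):
    c=robot.camera(n); w=cloud(c).reshape(-1,3); q=w[(abs(w[:,0]-.601)<.02)&(abs(w[:,1]+.207)<.045)&(w[:,2]>.124)&(w[:,2]<.172)]
    h=w[(abs(w[:,0]-.601)<.02)&(abs(w[:,1]+.207)<.045)&(w[:,2]>.108)&(w[:,2]<.116)]
    for m,t in(("frame",q),("head",h)):
        if len(t)>4: print(n,m,len(t),np.percentile(t,[4,50,96],axis=0).round(4).tolist(),cv2.minAreaRect((t[:,:2]*1000).astype(np.float32)))
E
```

```text
t 34.05 pos [ 0.6022 -0.2067  0.2878] yaw 3.77 tilt [ 0.02 -0.01] F [ 0.29  0.33 -0.76] M [0.05 0.   0.04] grip 0.0239 20.0
tool shift mm [0.6 0.1 2.8] tool z turn 0.07
side frame 41 [[0.5975, -0.228, 0.1268], [0.5994, -0.1824, 0.1465], [0.6025, -0.1781, 0.1688]] ((600.7460327148438, -205.87673950195312), (5.851585865020752, 57.717403411865234), 1.119635820388794)
side head 69 [[0.5889, -0.2427, 0.1084], [0.5982, -0.1994, 0.1113], [0.6143, -0.1704, 0.1143]] ((601.1111450195312, -206.76177978515625), (26.520246505737305, 76.62611389160156), 5.310474395751953)
```

send_rows(deltas="0 0 3 0 0 0 0.2; 0 0 3 0 0 0 0.2; 0 0 2 0 0 0 0.2; 0 0 2 0 0 0 0.2; 0 0 0 0 0 0 0.2; 0 0 0 0 0 0 0.2")

```text
time: 34.9
position: [0.6021, -0.2068, 0.2776]
tool_rot: [-0.033, 0.999, -0.0, 0.0]
ft_force: [0.1, -0.7, -0.9]
grip_width: 0.0237
grip_force: 20.0
```

```bash
python3 -c "
from h import *
to(.6022,-.2067,.2283,3.7)"
```

```text
t 34.9 pos [ 0.6021 -0.2068  0.2776] yaw 3.77 tilt [ 0.01 -0.01] F [ 0.1  -0.71 -0.86] M [ 0.03 -0.01 -0.04] grip 0.0237 20.0
tool shift mm [-0.1  0.1 49.3] tool z turn 0.07
```

Foot is ~2.5 mm inside the mouth without contact. Continue gently.

send_rows(deltas="0 0 2 0 0 0 0.2; 0 0 2 0 0 0 0.2; 0 0 2 0 0 0 0.2; 0 0 0 0 0 0 0.2; 0 0 0 0 0 0 0.2")

```text
time: 35.52
position: [0.6021, -0.2067, 0.2715]
tool_rot: [-0.033, 0.999, -0.0, 0.0]
ft_force: [0.1, -0.9, -1.2]
grip_width: 0.0236
grip_force: 20.0
```

```bash
python3 -c "
from h import *
to(.6022,-.2067,.2283,3.7)"
```

```text
t 35.52 pos [ 0.6021 -0.2067  0.2715] yaw 3.77 tilt [ 0. -0.] F [ 0.06 -0.87 -1.17] M [0.08 0.01 0.02] grip 0.0236 20.0
tool shift mm [-0.1  0.  43.2] tool z turn 0.07
```

send_rows(deltas="0 0 2 0 0 0 0.2; 0 0 2 0 0 0 0.2; 0 0 2 0 0 0 0.2; 0 0 2 0 0 0 0.2; 0 0 0 0 0 0 0.2")

```text
time: 36.15
position: [0.602, -0.2067, 0.2633]
tool_rot: [-0.033, 0.999, 0.0, -0.0]
ft_force: [0.4, -0.4, -1.5]
grip_width: 0.0239
grip_force: 20.0
```

```bash
python3 -c "
from h import *
to(.6022,-.2067,.2283,3.7)"
```

```text
t 36.15 pos [ 0.602  -0.2067  0.2633] yaw 3.77 tilt [-0.01  0.01] F [ 0.42 -0.41 -1.48] M [ 0.05 -0.03 -0.06] grip 0.0239 20.0
tool shift mm [-0.2 -0.  35. ] tool z turn 0.07
```

send_rows(deltas="0 0 2 0 0 0 0.2; 0 0 2 0 0 0 0.2; 0 0 2 0 0 0 0.2; 0 0 2 0 0 0 0.2; 0 0 0 0 0 0 0.2")

```text
time: 36.78
position: [0.6023, -0.2069, 0.2555]
tool_rot: [-0.033, 0.999, -0.0, 0.0]
ft_force: [1.2, -0.1, 0.5]
grip_width: 0.0236
grip_force: 20.0
```

```bash
python3 -c "
from h import *
to(.6022,-.2067,.2283,3.7)"
```

```text
t 36.77 pos [ 0.6023 -0.2069  0.2555] yaw 3.77 tilt [ 0.04 -0.03] F [ 1.24 -0.11  0.52] M [-0.14 -0.35 -0.01] grip 0.0236 20.0
tool shift mm [ 0.1  0.2 27.2] tool z turn 0.07
```

Spring contact, Fx positive, as expected. Continue.

send_rows(deltas="0 0 2 0 0 0 0.2; 0 0 2 0 0 0 0.2; 0 0 2 0 0 0 0.2; 0 0 2 0 0 0 0.2; 0 0 0 0 0 0 0.2")

```text
time: 37.4
position: [0.602, -0.2067, 0.247]
tool_rot: [-0.033, 0.999, 0.0, -0.0]
ft_force: [2.2, -0.0, -0.6]
grip_width: 0.0237
grip_force: 20.0
```

```bash
python3 -c "
from h import *
to(.6022,-.2067,.2283,3.7)"
```

```text
t 37.4 pos [ 0.602  -0.2067  0.247 ] yaw 3.78 tilt [-0.01  0.  ] F [ 2.21 -0.04 -0.58] M [-0.16 -0.46 -0.01] grip 0.0237 20.0
tool shift mm [-0.2  0.  18.7] tool z turn 0.08
```

send_rows(deltas="-0.6 0 2 0 0 0 0.2; 0 0 2 0 0 0 0.2; 0 0 2 0 0 0 0.2; 0 0 2 0 0 0 0.2; 0 0 2 0 0 0 0.2; 0 0 0 0 0 0 0.2")

```text
time: 38.15
position: [0.6025, -0.2066, 0.2369]
tool_rot: [-0.033, 0.999, 0.0, -0.0]
ft_force: [1.5, 0.2, -0.6]
grip_width: 0.0236
grip_force: 20.0
```

```bash
python3 -c "
from h import *
to(.6022,-.2067,.2283,3.7)"
```

```text
t 38.15 pos [ 0.6025 -0.2066  0.2369] yaw 3.77 tilt [-0.04  0.02] F [ 1.52  0.2  -0.62] M [-0.03 -0.45  0.02] grip 0.0236 20.0
tool shift mm [ 0.3 -0.   8.6] tool z turn 0.07
```

send_rows(deltas="-0.3 0 2 0 0 0 0.2; 0 0 2 0 0 0 0.2; 0 0 2 0 0 0 0.2; 0 0 1 0 0 0 0.2; 0 0 0 0 0 0 0.2; 0 0 0 0 0 0 0.2")

```text
time: 38.9
position: [0.6028, -0.2067, 0.2302]
tool_rot: [-0.033, 0.999, 0.0, -0.0]
ft_force: [1.6, -0.1, 0.5]
grip_width: 0.024
grip_force: 20.0
```

send_rows(deltas="0 0 1 0 0 0 0.2; 0 0 1 0 0 0 0.2; 0 0 0 0 0 0 0.2; 0 0 0 0 0 0 0.2")

```text
time: 39.4
position: [0.6029, -0.2067, 0.2286]
tool_rot: [-0.033, 0.999, -0.0, -0.0]
ft_force: [0.7, -1.2, 2.4]
grip_width: 0.0235
grip_force: 20.0
```

```bash
python3 -c "
from h import *
to(.6022,-.2067,.2283,3.7)"
```

```text
t 39.4 pos [ 0.6029 -0.2067  0.2286] yaw 3.77 tilt [-0. -0.] F [ 0.73 -1.24  2.41] M [ 0.03 -0.06 -0.05] grip 0.0235 20.0
tool shift mm [0.7 0.  0.3] tool z turn 0.07
```

Seat contact begins at the expected height. Push a little further (to about 6–8 N), then release.

send_rows(deltas="0 0 1 0 0 0 0.2; 0 0 0.7 0 0 0 0.2; 0 0 0 0 0 0 0.2; 0 0 0 0 0 0 0.2")

```text
time: 39.9
position: [0.6031, -0.2067, 0.2276]
tool_rot: [-0.033, 0.999, -0.0, 0.0]
ft_force: [-0.1, 0.4, 5.5]
grip_width: 0.0239
grip_force: 20.0
```

send_rows(deltas="0 0 0 0 0 0 0.35; 0 0 0 0 0 0 0.6; 0 0 0 0 0 0 0.6; 0 0 -10 0 0 0 0.6; 0 0 -20 0 0 0 0.6; 0 0 -40 0 0 0 0.6; 0 0 -40 0 0 0 0.6; 0 0 0 0 0 0 0.6; 0 0 0 0 0 0 0.6")

```text
time: 41.02
position: [0.6025, -0.2064, 0.3368]
tool_rot: [-0.033, 0.999, 0.0, -0.0]
ft_force: [-1.1, -0.7, -0.3]
grip_width: 0.0523
grip_force: 0.0
```

```bash
python3 - <<'E'
from h import *
to(.6022,-.2067,.2283,3.7)
for n in("side","top"):
    c=robot.camera(n); w=cloud(c).reshape(-1,3); q=w[(abs(w[:,0]-.602)<.02)&(abs(w[:,1]+.207)<.03)&(w[:,2]>.18)&(w[:,2]<.215)]
    print(n,len(q),np.percentile(q,[4,50,96],axis=0).round(4).tolist() if len(q) else "")
    if n=="side": save(cv2.resize(c["image"][170:300,240:360],None,fx=4.5,fy=4.5,interpolation=cv2.INTER_CUBIC),"end")
E
```

```text
t 41.02 pos [ 0.6025 -0.2064  0.3368] yaw 3.77 tilt [-0.03  0.02] F [-1.11 -0.65 -0.32] M [-0.03 -0.    0.02] grip 0.0523 0.0
tool shift mm [  0.3  -0.3 108.5] tool z turn 0.07
side 32 [[0.5974, -0.2181, 0.1835], [0.6015, -0.2004, 0.1944], [0.6074, -0.1945, 0.197]]
top 5 [[0.6001, -0.2186, 0.1894], [0.6032, -0.2161, 0.1921], [0.604, -0.2108, 0.1959]]
```

View pics/end.png

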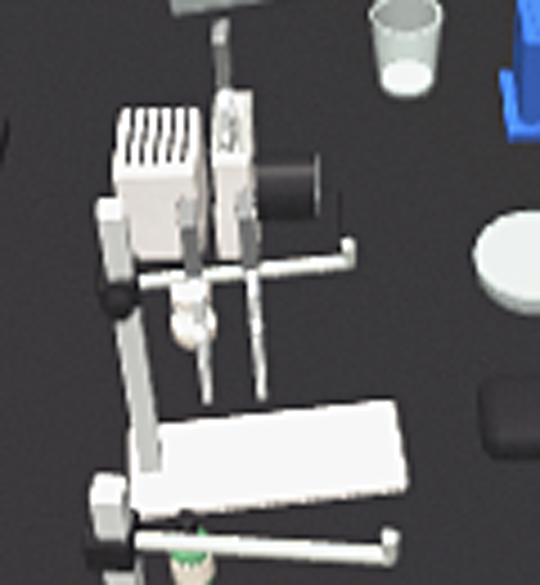

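send_rows(deltas="0 0 0 0 0 0 0.6; 0 0 0 0 0 0 0.6; 0 0 0 0 0 0 0.6; 0 0 0 0 0 0 0.6")

```text
time: 41.62
position: [0.603, -0.2067, 0.3367]
tool_rot: [-0.033, 0.999, 0.0, -0.0]
ft_force: [0.8, -0.7, -0.2]
grip_width: 0.0523
grip_force: 0.0
```

```bash
python3 -c "
from rig import robot
print(robot.hand_in())"
```

```text
the job is handed in; nothing more can be done
None
```

I handed the job in at about 42 s, but it returned no verdict: the front and middle frames hang released on the spare hook, the rear frame is in the lamp slot with its top at about 196 mm (fully home), and the wrist force stayed below about 8 N (the grip was 20 N).

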